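Shut the gearbox cover and press the splined key home

ROBOT

A 7-joint arm with a two-finger parallel gripper is mounted at the origin on a cart in front of the work surface, level with it; the furniture and walls round the work are solid. World frame = base frame: x ahead of the robot, y to its left, z up, the work surface at z = 0. Lengths are in mm, angles in degrees, forces in N, time in s.
With the tool pointing down it reaches from about 425 to 1025 mm from the base axis. Payload 3.6 kg.
Tool frame: the origin (TCP) lies midway between the tips of the shut fingers; the grasp point (between the pads) lies 19 mm behind it; z points along the fingers, y is the line along which they close (so a half turn about z gives the same grasp; the last joint's range is limited). The gripper opens to 85 mm and grips with 20 to 120 N. Pads are 22 mm wide; open, the fingers measure 114 mm over their backs; the gripper's body (76 mm by 85 mm) begins 54 mm behind the grasp point. The pads swing forward as they close: fully open they stand 13 mm farther back than shut.
Start: joints at [64.028, 33.873, 2.773, 92.16, -1.908, 54.013, -1.931], TCP at [255.265, -678.579, 231.302] pointing down, gripper open.
Joint ranges: [-153.93, 153.93], [-27.13, 128.08], [-72.61, 78.16], [10.71, 143.7], [-87.88, 267.88], [4.46, 118.87], [-176.78, 176.78]. Speed limits (degrees/s): [147.25, 147.25, 180, 180, 180, 180, 180].

INTERFACE

Orientations are given as a 3x3 rotation matrix whose columns are the frame's x, y, z axes.
In Python, from station import env, camera gives the robot as it stands.
- The arm moves only by the tool arm_command, never from a script. Its argument "series" is text: rows parted by semicolons, each of 7 numbers parted by spaces: the shift along the tool's x, y, z in cm, then the turn, a rotation vector about the tool's x, y, z in rad, then the gripper's target within -1 to 1 (fully open at 1, half-way at 0, shut at -1). A call has 1 to 5 rows; each row shifts and turns the commanded pose from where the row before left it, along the tool's axes as they then stand; what a row does not reach is not made up. A row lasts 1/8 s, in which the tool goes at most 62.5 mm and 10.7 degrees, less where a joint would pass 70% of its speed; a pose out of reach is approached as far as the arm can. A call is refused whole if a number of a shift passes 6.25 or a number of a turn 0.188, either way. A call with a gripper value outside its range is refused whole. The fingers move at their own pace and stop on an object; "grip_force" is the grip in N (left out, the last holds). Time passes only in rows, so rows that do not move let the fingers close. It gives the time, the measured TCP pose, the force, the opening and the grip force at its end, in the units of the state.
- env.get_obs(): the state, without advancing time (a new reading comes with each control period).
- camera(name): name is "scene" or "top" or "wrist"; returns a dict with "img" (420x560x3 uint8, red, green, blue), "vertical_fov" (degrees; the focal length in pixels is half the picture's height over the tangent of half this angle, whatever the lens; pixels are square), "cx", "cy" (the principal point, pixels), "view" (4x4, takes a point from world to camera coordinates). Camera axes: x right, y down, z forward; pixel columns grow to the right and rows downward; lengths in mm; the calibration is good to about 2 mm. A picture is of the moment at which its call begins. There is no depth.
- env.sign_off(): hands the job in; it is judged then, once.
The state is a dict: "time_s": time; "joints": joint angles; "dq": joint speeds; "tau": joint torques, N m; "eef_pos": TCP position; "ee_rot": TCP orientation; "ft_force": force on the tool from outside, world axes, zero at the start; "wrist_torque": the same for the moment, N m; "opening": finger opening in mm; "grip_force": force on a finger pad.
Only numpy, scipy, OpenCV 4.12 (cv2) and the standard library are available. Lean on these libraries where they do the work, as an engineer would, in place of code of your own. Each camera call takes 0.05 s, during which the arm holds its last target. There are 200 camera calls.

TASK

Swing the gearbox's hinged cover down and press its front edge until the spring tab snaps behind the rim. Then take the splined key out of its wooden block, turn it so its splines line up with the cross-shaped socket seen through the cover's window, and slide it straight in until its collar sits on the hub. Finish while still gripping the key and pressing it fully home against the spring plunger; do not let go.

Things in the scene. Friction and masses are not known exactly. Their poses are not given: they have to be found in the camera images.
- gearbox: Fixed grey gearbox, 120 (x) x 126 (y, with feet) x 70 mm high, left or right of the robot. Origin: centre of its underside; z up, x points to the cover's hinge side, -x is the front with the rim bead. The hub axis is vertical through the origin; the hub's top is flush with the housing's top, 70 mm up; the shut cover's top face is 75 mm up.
- lid (a joint): Angle of the aluminium cover (126 mm hinge to front edge, 108 wide, 4 thick, 57 mm round window over the hub): 0 = shut, grows as it opens upward. Starts at 0.6 to 1.0 rad, stays where left (friction 0.15 N m). At about 0.08 its spring tab (steel, with a small roller) meets the rim bead; about 6 N down on the front strip snaps it past and the cover stays shut.
- lid_hinge (a point): Point on the cover's hinge line, mid-width, 60 mm from the hub axis towards gearbox +x, 73 mm above the surface. Its axes turn with the cover: -x runs along the cover to the front edge, z is the cover's outer normal (up when shut), y is the hinge axis.
- lid_strip (a point): Point on the cover's outer face in the middle of the solid strip between window and front edge, 107 mm from the hinge: the place to push. Axes as lid_hinge.
- hub (a joint): Angle of the steel hub about the vertical relative to the housing, counter-clockwise seen from above. It stands anywhere within 0.75 rad of 0, turns only stiffly (friction 0.15 N m).
- hub_mouth (a point): Centre of the steel hub's top face (48 mm across), the mouth of the cross-shaped socket. z up; the four slots run along this point's +-x and +-y, each 10.5 mm wide, reaching 15 mm out from the centre, 40 mm deep. A 10 mm brass plunger stands in the middle, its top 22 mm below the mouth.
- plunger (a joint): How far the spring plunger at the bottom of the socket is pushed down, m: 0 = out, 0.012 when the key's collar sits on the hub. Spring force about 4 N at the start, 10 N at 0.012; it pushes the key up again if nobody presses.
- key: Loose steel key, 96 mm tall, 0.25 kg. Origin: lower tip, z up the stem. From the tip: splined stem 34 mm (crossed bars 24 mm across, 7 thick, along its x and y; repeats every quarter turn; last 4 mm narrower), collar 40 mm across at 34 to 42 mm, neck, flat grip at 46 to 96 mm, 44 wide along x, 14 thick along y. Grip across the 14 mm, 74 to 80 mm up.
- stand: Fixed wooden block 80 x 80 x 46 mm with a round 31 mm hole, 40 mm deep, in which the key stands loosely, its collar on the block's top. Origin: centre of the underside.
Not all that is in view belongs to the job. There is more than one size of the key; the one meant has the size given above.

How it is judged (in metres and radians):
On the way, in this order (a step that is already met when the one before it is completed fails the run):
1. the cover is shut and its tab has snapped behind the rim (value of joint lid below 0.03 rad), for 0.2 s.
2. the key's splines have entered the hub's socket (z of key in the frame of hub_mouth below -0.01 m and horizontal distance between key and hub_mouth below 0.005 m), for 0.1 s.
At the end, for the whole second after the job is handed in: Cover latched (lid under 0.03 rad); key upright (0.12 rad) on the hub axis within 5 mm, its tip at least 31 mm below the mouth (collar within 3 mm of the hub), plunger held down more than 9.5 mm; the fingers still grip the key (over 3 N) (value of joint lid below 0.03 rad and value of joint plunger above 0.0095 m and z of key in the frame of hub_mouth below -0.031 m and horizontal distance between key and hub_mouth below 0.005 m and angle between key's own z axis and vertical below 0.12 rad and contact force between the fingers and key above 3 N); the arm keeps its last pose, push and grip.
It also fails if it takes over 51 s, if anything falls off the work surface, if the arm or the gripper's body presses on something with over 40 N, if the wrist force passes 120 N, or if a joint passes its speed limit or range.

## Working session

There is one attempt and no reset: what is moved stays moved. The work goes in short steps, Python scripts to look and compute and a tool call to move; the robot and the scene stay as the last step left them, time stands still between calls to the robot, and variables do not carry over. Pictures are saved under pics/ and viewed, at most 13 in all, crops included, and the job is handed in when it is done.

Besides the shell and the picture viewer there is one more tool, called after "Call:" by a JSON object that holds its "name" and its "arguments". arm_command: Moves the arm, as the interface text tells. Its arguments: {"type":"object","properties":{"series":{"type":"string"},"grip_force":{"type":"number"}},"required":["series"]}

```bash
mkdir -p pics; ls; cat > h.py <<'E'
import numpy as np, cv2
from station import env, camera
def shot(n,f=None):
    c=camera(n)
    if f: cv2.imwrite('pics/'+f,c['img'][:,:,::-1])
    return c
def K(c):
    f=c['img'].shape[0]/2/np.tan(np.radians(c['vertical_fov'])/2); return f
def ray(c,u,v):
    V=np.array(c['view']);R=V[:3,:3];o=-R.T@V[:3,3];f=K(c)
    d=R.T@np.array([(u-c['cx'])/f,(v-c['cy'])/f,1]);return o,d
def onz(c,u,v,z):
    o,d=ray(c,u,v);return o+d*(z-o[2])/d[2]
def proj(c,p):
    V=np.array(c['view']);q=V[:3,:3]@np.array(p)+V[:3,3];f=K(c);return np.array([c['cx']+f*q[0]/q[2],c['cy']+f*q[1]/q[2]])
E
python3 - <<'E'
from h import *
import pickle
a=shot('scene');b=shot('top');w=shot('wrist')
pickle.dump((a,b,w),open('s0.pkl','wb'))
for n,c in zip('stw',(a,b,w)):
    cv2.imwrite(f'pics/{n}0.png',c['img'][:,:,::-1]); V=np.array(c['view']);print(n,c['vertical_fov'],c['cx'],c['cy'],-V[:3,:3].T@V[:3,3])
im=np.hstack([cv2.resize(a['img'],(400,300)),cv2.resize(w['img'],(400,300))])
cv2.imwrite('pics/sw0.png',im[:,:,::-1])
o=env.get_obs();print(o)
E
```

```text
pics
s 54.890082896671615 286.98365083940655 211.2074544482774 [ 295.06058687 -515.28179385  744.78790055]
t 56.579885909329434 283.34021711629833 212.81875116850165 [442.31063857 -23.38045234 927.35012135]
w 62.07362875853191 282.5722172681529 212.938844468678 [ 324.28970271 -652.6928564   371.83310557]
{'time_s': 0.15, 'joints': array([64.02829854, 33.91547568,  2.76826381, 92.21833518, -1.90934948,
       54.01406137, -1.93066346]), 'dq': array([ 0.04841042, -0.07133367,  0.00317606, -0.14362042,  0.00715401,
       -0.08661616,  0.09995235]), 'tau': array([ 3.84876083e-03, -5.49244308e+01,  1.55012861e+00, -1.98453784e+01,
        9.59533034e-03,  5.63216221e-03,  3.63628828e-06]), 'eef_pos': array([ 255.04739187, -677.97216553,  230.38849752]), 'ee_rot': array([[ 9.35947192e-01,  3.52139690e-01, -7.02038473e-04],
       [ 3.52140380e-01, -9.35945774e-01,  1.63096106e-03],
       [-8.27438216e-05, -1.77370952e-03, -9.99998424e-01]]), 'ft_force': array([-0.24617888,  1.11185031, -0.40949068]), 'wrist_torque': array([ 0.010282  ,  0.0280396 , -0.04379133]), 'grip_force': 0.0, 'opening': 85.55487877304748}
```

View pics/t0.png

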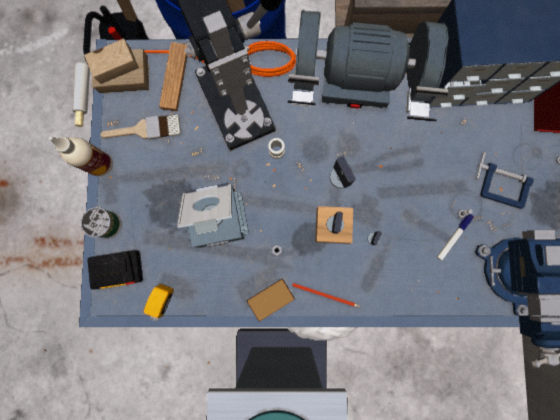

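View pics/s0.png

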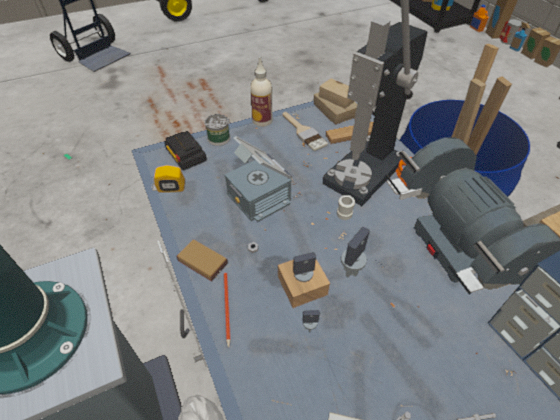

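View crops.

```bash
python3 - <<'E'
from h import *
import pickle
a,b,w=pickle.load(open('s0.pkl','rb'))
A=cv2.resize(b['img'][170:260,170:260],(400,400),interpolation=2);B=cv2.resize(b['img'][145:255,300:395],(345,400),interpolation=2)
cv2.imwrite('pics/c1.png',np.hstack([A,B])[:,:,::-1])
A=cv2.resize(a['img'][130:220,215:305],(400,400),interpolation=2);B=cv2.resize(a['img'][225:335,275:375],(364,400),interpolation=2)
cv2.imwrite('pics/c2.png',np.hstack([A,B])[:,:,::-1])
E
```

```text
(no output)
```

View pics/c1.png

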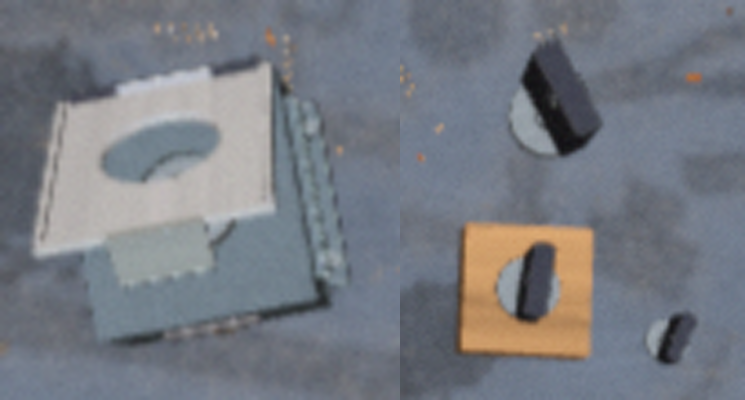

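View pics/c2.png

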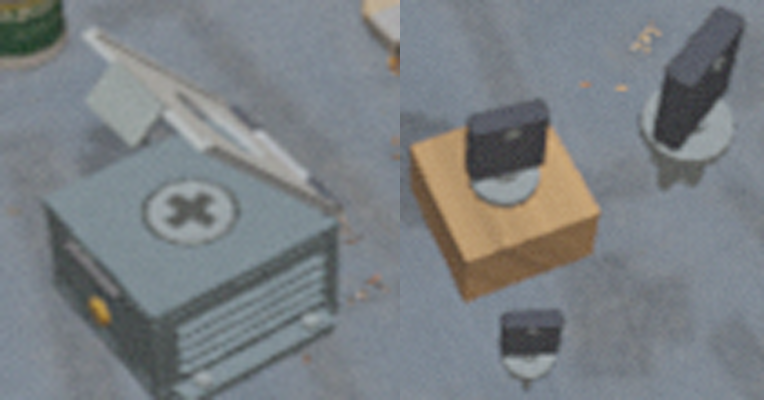

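c2 shows the gearbox's front (yellow bead, towards the robot), the hub cross at scene px ≈(258,178) and the cover hinged on the far side. There are three candidate keys in the scene image: in the block (304,268), a large one standing on a plate (356,250) and a small one (311,318). The one in the wooden block fits the task; next I check its 44 mm grip and 40 mm collar sizes by numbers.

```bash
cat >> h.py <<'E'
def yaw(p,q): d=q-p; return np.degrees(np.arctan2(d[1],d[0]))
E
python3 - <<'E'
from h import *
import pickle
np.set_printoptions(precision=1,suppress=True)
a,b,w=pickle.load(open('s0.pkl','rb'))
S=lambda u,v,z:onz(a,215+u*90/400,130+v*90/400,z)
L,F,R=S(45,205,70),S(155,320,70),S(340,210,70)
print('gb top corners',L,F,R,'len',np.linalg.norm(L-F),np.linalg.norm(R-F),'yaw x',yaw(F,R),'yaw y',yaw(F,L)-90,'ctr',(L+R)/2)
print('hub hand',S(190,212,70))
# hub mask: bright
roi=a['img'][165:192,243:274];g=cv2.cvtColor(roi,cv2.COLOR_RGB2GRAY)
m=(cv2.resize(g,None,fx=6,fy=6,interpolation=2)>150).astype(np.uint8)
cs,_=cv2.findContours(m,cv2.RETR_EXTERNAL,cv2.CHAIN_APPROX_NONE);k=max(cs,key=cv2.contourArea)
e=cv2.fitEllipse(cv2.convexHull(k));print(e,np.percentile(g,[5,50,95]))
c=np.array(e[0])/6+[243-.4,165-.4];print('hub',c,onz(a,*c,70))
# cross arm ends (hand): crop
for p,q in (((168,190),(210,230)),((165,230),(212,192))): print('arm',yaw(S(*p,70),S(*q,70)),np.linalg.norm(S(*p,70)-S(*q,70)))
# lid front corners in top & scene
T=lambda u,v,z:onz(b,170+u*90/400,170+v*90/400,z)
def tri(c1,p1,c2,p2):
    o1,d1=ray(c1,*p1);o2,d2=ray(c2,*p2);t=np.linalg.lstsq(np.c_[d1,-d2],o2-o1,rcond=None)[0]
    x,y=o1+d1*t[0],o2+d2*t[1];return (x+y)/2,np.linalg.norm(x-y)
sp=lambda u,v:(215+u*.225,130+v*.225);tp=lambda u,v:(170+u*.225,170+v*.225)
print('lid left front',tri(a,sp(90,32),b,tp(36,254)))
# block
T2=lambda u,v,z:onz(b,300+u*95/345,145+v*110/400,z);X=400
c4=[T2(*p,46) for p in ((464-X,224),(593-X,226),(591-X,356),(459-X,352))]
print('block',np.mean(c4,0),[np.linalg.norm(c4[i]-c4[i-1]) for i in range(4)],yaw(c4[0],c4[1]))
S2=lambda u,v,z:onz(a,275+(u-X)*100/364,225+v*110/400,z)
s4=[S2(*p,46) for p in ((412,145),(467,262),(600,212))]
print('block scene',(s4[0]+s4[2])/2,np.linalg.norm(s4[0]-s4[1]),np.linalg.norm(s4[2]-s4[1]))
print('collar widths scene z54: block',np.linalg.norm(S2(468,182,54)-S2(540,182,54)))
print('grip top top-view z108',T2(541-X,245,108),T2(531-X,318,108),np.linalg.norm(T2(541-X,245,108)-T2(531-X,318,108)))
print('grip top scene', [S2(*p,108) for p in ((469,118),(546,104))],np.linalg.norm(S2(469,118,108)-S2(546,104,108)))
E
```

```text
gb top corners [475.1 177.5  70. ] [496.6  74.4  70. ] [617.4 106.5  70. ] len 105.31637365455303 125.01751330249462 yaw x 14.878303175631173 yaw y 11.783714539653957 ctr [546.2 142.   70. ]
hub hand [543.6 139.3  70. ]
((88.713623046875, 75.02371215820312), (76.58984375, 108.60323333740234), 88.21849060058594) [101. 137. 160.]
hub [257.4 177.1] [543.7 141.6  70. ]
arm -77.66846644129888 38.949051603699395
arm 25.341631061427268 38.05256769994665
lid left front (array([511.1, 187.9, 167.2]), np.float64(4.740496799974212))
block [ 524.5 -133.4   46. ] [np.float64(80.19767777286624), np.float64(80.82862196852027), np.float64(81.30643499102452), np.float64(81.79823948663885)] -91.07398327564708
block scene [ 526.8 -133.9   46. ] 80.02130315135312 79.46282795027334
collar widths scene z54: block 39.530983333072825
grip top top-view z108 [ 544.5 -134.4  108. ] [ 502.  -127.8  108. ] 42.99153050068768
grip top scene [array([ 506.4, -127.2,  108. ]), array([ 547.2, -136.6,  108. ])] 41.78085950639006
```

Sizes match: the key in the block has a grip ~43 mm, collar ~39.5 mm. Gearbox centre is ≈(544.5,141), yaw ≈13°, and the lid ≈0.856 rad from the triangulated front corner. Now to go above the cover.

```bash
cat >> h.py <<'E'
from scipy.spatial.transform import Rotation as Ro
def Rd(y): return Ro.from_euler('z',y,degrees=True).as_matrix()@np.diag([1,-1,-1.])
def go(p,y):
    "turn first (tool frame rotvec), then shift in the turned frame (cm)"
    o=env.get_obs();R=o['ee_rot'];T=Rd(y)
    print('turn rad',np.round(Ro.from_matrix(R.T@T).as_rotvec(),3),'then shift cm',np.round(T.T@(np.array(p)-o['eef_pos'])/10,2),'F',np.round(o['ft_force'],1),'t',o['time_s'])
G=np.array([544.5,141,0]);GY=13.
def gb(x,y,z): return G+Ro.from_euler('z',GY,degrees=True).apply([x,y,z])
E
python3 -c "
from h import *
go(gb(2,0,195),13)
V=np.array(camera('wrist')['view']);print(V[2,:3])"
```

```text
turn rad [-0.002  0.     0.133] then shift cm [ 46.83 -73.29   3.54] F [-0.2  1.1 -0.4] t 0.15
[-0.2728147  -0.10122947 -0.95672605]
```

Call:
{"name": "arm_command", "arguments": {"series": "0 0 0 0 0 0.133 -1;3.1 -4.9 0 0 0 0 -1;3.1 -4.9 0 0 0 0 -1;3.1 -4.9 0 0 0 0 -1;3.1 -4.9 0 0 0 0 -1"}}

```text
time_s: 0.82
eef_pos: [332.6, -457.8, 231.3]
ee_rot: [[0.974, 0.225, 0.0], [0.225, -0.974, 0.0], [0.0, 0.0, -1.0]]
ft_force: [1.3, 1.2, 0.4]
opening: -0.1
grip_force: 0.0
```

Call:
{"name": "arm_command", "arguments": {"series": "3.1 -4.9 0 0 0 0 -1;3.1 -4.9 0 0 0 0 -1;3.1 -4.9 0 0 0 0 -1;3.1 -4.9 0 0 0 0 -1;3.1 -4.9 0 0 0 0 -1"}}

```text
time_s: 1.45
eef_pos: [428.5, -184.4, 231.5]
ee_rot: [[0.974, 0.225, 0.001], [0.225, -0.974, -0.0], [0.001, 0.0, -1.0]]
ft_force: [1.0, -0.7, -0.0]
opening: 0.1
grip_force: 0.0
```

```bash
python3 -c "
from h import *
go(gb(2,0,195),13)"
```

```text
turn rad [ 0.    -0.001 -0.   ] then shift cm [ 18.83 -29.1    3.65] F [ 1.  -0.7 -0. ] t 1.45
```

Call:
{"name": "arm_command", "arguments": {"series": "3.1 -4.8 0 0 0 0 -1;3.1 -4.9 0 0 0 0 -1;3.1 -4.8 0 0 0 0 -1;3.2 -4.9 0 0 0 0 -1;3.1 -4.8 0.7 0 0 0 -1"}}

```text
time_s: 2.08
eef_pos: [526.6, 86.7, 224.8]
ee_rot: [[0.974, 0.225, 0.002], [0.225, -0.974, 0.0], [0.002, 0.0, -1.0]]
ft_force: [0.8, -0.1, -0.2]
opening: -0.1
grip_force: 0.0
```

Call:
{"name": "arm_command", "arguments": {"series": "3.2 -4.9 3 0 0 0 -1;0 0 0 0 0 0 -1"}}

```text
time_s: 2.33
eef_pos: [544.4, 143.0, 193.9]
ee_rot: [[0.972, 0.233, -0.002], [0.233, -0.972, 0.002], [-0.002, -0.003, -1.0]]
ft_force: [-0.2, -0.8, -0.7]
opening: 0.1
grip_force: 0.0
```

```bash
python3 - <<'E'
from h import *
go(gb(2,0,155),13)
a=shot('scene')['img'][90:240,200:340];cv2.imwrite('pics/c3.png',cv2.resize(a,(560,600))[:,:,::-1])
E
```

```text
turn rad [-0.003  0.002  0.009] then shift cm [0.17 0.19 3.89] F [-0.2 -0.8 -0.7] t 2.325
```

View pics/c3.png

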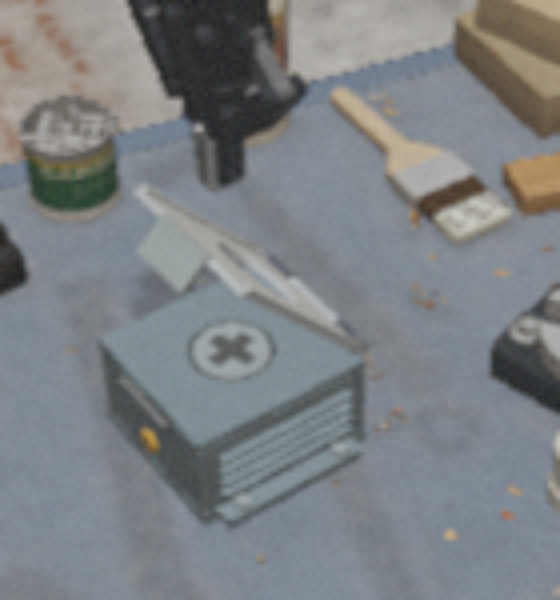

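The gripper hangs just above the cover's outer face (fingertips ≈(220,180) in the crop). Now push down along the arc.

Call:
{"name": "arm_command", "arguments": {"series": "0.2 0.2 3 0 0 0 -1;-0.1 0 0.9 0 0 0 -1;-1.6 0 1.5 0 0 0 -1;-1.3 0 1.7 0 0 0 -1"}}

```text
time_s: 2.88
eef_pos: [518.5, 127.5, 125.5]
ee_rot: [[0.975, 0.223, 0.003], [0.223, -0.975, 0.0], [0.003, 0.0, -1.0]]
ft_force: [0.8, -0.2, 1.2]
opening: 0.2
grip_force: 0.4
```

Call:
{"name": "arm_command", "arguments": {"series": "-0.5 0 1 0 0 0 -1;-0.5 0 1 0 0 0 -1;-0.3 0 0.8 0 0 0 -1;-0.3 0 0.8 0 0 0 -1;0 0 0 0 0 0 -1"}}

```text
time_s: 3.5
eef_pos: [501.5, 125.0, 88.1]
ee_rot: [[0.974, 0.225, -0.002], [0.225, -0.974, -0.001], [-0.002, 0.0, -1.0]]
ft_force: [0.4, 0.1, -0.2]
opening: -0.3
grip_force: 0.0
```

```bash
python3 - <<'E'
from h import *
go(gb(-47,0,75),13)
a=shot('scene')['img'][90:240,200:340];cv2.imwrite('pics/c4.png',cv2.resize(a,(560,600))[:,:,::-1])
E
```

```text
turn rad [0.    0.002 0.   ] then shift cm [-0.15 -0.59  1.31] F [ 0.4  0.1 -0.2] t 3.5
```

View pics/c4.png

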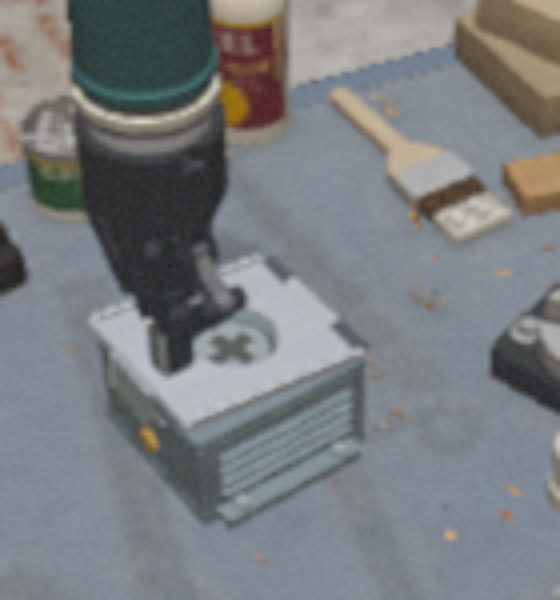

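The cover is nearly shut, with the fingers on its front strip at crop (175,355). Now the final press.

Call:
{"name": "arm_command", "arguments": {"series": "-0.1 -0.4 0.6 0 0 0 -1;-0.1 -0.1 0.6 0 0 0 -1;0 0 0.2 0 0 0 -1;0 0 0 0 0 0 -1"}}

```text
time_s: 4.05
eef_pos: [499.0, 129.8, 75.0]
ee_rot: [[0.974, 0.225, -0.0], [0.225, -0.974, -0.0], [-0.0, -0.0, -1.0]]
ft_force: [-1.2, -0.0, 4.3]
opening: 0.1
grip_force: 2.3
```

Call:
{"name": "arm_command", "arguments": {"series": "0 0 0.2 0 0 0 -1;0 0 0.2 0 0 0 -1;0 0 0 0 0 0 -1;0 0 0 0 0 0 -1"}}

```text
time_s: 4.55
eef_pos: [499.0, 129.9, 74.4]
ee_rot: [[0.974, 0.225, 0.0], [0.225, -0.974, -0.0], [0.0, 0.0, -1.0]]
ft_force: [-6.4, -2.7, 37.5]
opening: 0.4
grip_force: 18.5
```

37 N against a hard stop at 74–75 mm, so it's latched. Retreat a little and view with the wrist camera, measuring the hub.

Call:
{"name": "arm_command", "arguments": {"series": "0 0 -2 0 0 0 -1;-2.2 0 -4 0 0 0 -1;0 0 0 0 0 0 -1;0 0 0 0 0 0 -1"}}

```text
time_s: 5.05
eef_pos: [477.9, 125.0, 130.6]
ee_rot: [[0.974, 0.225, 0.0], [0.225, -0.974, 0.0], [0.0, -0.0, -1.0]]
ft_force: [0.9, 0.8, 0.5]
opening: 0.1
grip_force: 0.0
```

```bash
python3 - <<'E'
from h import *
import pickle
c=shot('wrist','w1.png');pickle.dump(c,open('w1.pkl','wb'))
print(proj(c,gb(0,0,70)),proj(c,gb(-47,0,75)),proj(c,gb(60,0,75)))
go(gb(0,0,100),13)
E
```

```text
[280.43843734 116.70050838] [280.38323272 200.36629593] [280.37652813  -8.70791785]
turn rad [-0.  0.  0.] then shift cm [ 6.86 -0.07  3.01] F [ 1.1 -0.  -0.5] t 5.1
```

View pics/w1.png

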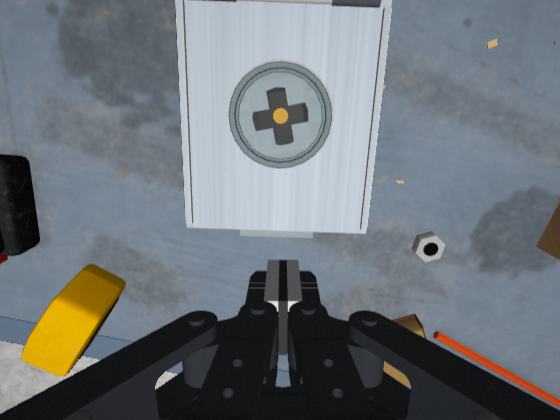

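The cover sits flush; cross socket at (280,116), plunger brass in the middle. Measure the cross.

```bash
cat >> h.py <<'E'
def cross(c,p0,r=26,z=70):
    u0,v0=np.round(p0).astype(int);g=cv2.cvtColor(c['img'],cv2.COLOR_RGB2HSV)
    s=g[v0-r:v0+r,u0-r:u0+r];m=((s[...,2]<110)|(s[...,1]>140)).astype(np.uint8)
    n,l,st,_=cv2.connectedComponentsWithStats(m);k=1+np.argmax(st[1:,4]);v,u=np.nonzero(l==k)
    P=np.array([onz(c,a+u0-r,b+v0-r,z)[:2] for a,b in zip(u,v)])
    h=cv2.convexHull(P.astype(np.float32));ctr=(P.max(0)+P.min(0))/2
    ctr=P.mean(0)
    for _ in range(1):
        d=P-ctr;a=np.arctan2(d[:,1],d[:,0]);rr=np.hypot(*d.T);q=rr>8
        ang=np.degrees(np.angle(np.sum(np.exp(4j*a[q]))))/4
    e=d@Ro.from_euler('z',-ang,degrees=True).as_matrix()[:2,:2].T
    return ctr,ang,(e.min(0),e.max(0)),len(P)
E
python3 - <<'E'
from h import *
import pickle
c=pickle.load(open('w1.pkl','rb'))
print(cross(c,(280,116)))
# cover edges: yaw check by front edge corners
p,q=onz(c,187,228,75),onz(c,367,233,75);print('front edge',p,q,yaw(q,p)-90, (p+q)/2)
s=pickle.load(open('s0.pkl','rb'))[0];print(proj(s,(544,141,70)))
E
```

```text
(array([544.8114887 , 141.55258111]), np.float64(24.376817585640545), (array([-14.88991059, -15.03282445]), array([14.62599209, 15.09745222])), 1587)
front edge [469.37272654 181.00903302  75.        ] [490.75753334  75.17393322  75.        ] 11.42325566829416 [480.06512994 128.09148312  75.        ]
[257.61401666 177.21731761]
```

```bash
python3 - <<'E'
from h import *
go((457,-119,170),-11);print(env.get_obs()['joints'])
E
```

```text
turn rad [-0.     0.001  0.419] then shift cm [ 2.61 24.34 -3.99] F [ 1.1 -0.  -0.5] t 5.1
[ -16.04679916   26.67200815   -5.04077122  126.00238601    4.86477748
   27.52486074 -101.85644004]
```

Call:
{"name": "arm_command", "arguments": {"series": "0 0 -1.4 0 0 0.14 1;0 0 -1.4 0 0 0.14 1;0 0 -1.2 0 0 0.14 1;0.7 5 0 0 0 0 1;0.7 5 0 0 0 0 1"}}

```text
time_s: 5.72
eef_pos: [472.7, 23.6, 169.8]
ee_rot: [[0.982, -0.189, -0.001], [-0.189, -0.982, -0.0], [-0.001, 0.0, -1.0]]
ft_force: [0.1, -0.7, 0.0]
opening: 85.4
grip_force: 0.0
```

Call:
{"name": "arm_command", "arguments": {"series": "0.6 5 0 0 0 0 1;0.6 5 0 0 0 0 1;0 4.3 0 0 0 0 1;0 0 0 0 0 0 1;0 0 0 0 0 0 1"}}

```text
time_s: 6.35
eef_pos: [456.7, -118.4, 169.9]
ee_rot: [[0.981, -0.192, -0.001], [-0.192, -0.981, 0.001], [-0.001, -0.0, -1.0]]
ft_force: [-0.7, -0.1, 0.8]
opening: 85.4
grip_force: 0.0
```

```bash
python3 - <<'E'
from h import *
import pickle
go((457,-119,170),-11)
c=shot('wrist','w2.png');pickle.dump(c,open('w2.pkl','wb'))
print(proj(c,(525,-132,108)),proj(c,(525,-133,46)))
E
```

```text
turn rad [-0.     0.001 -0.001] then shift cm [ 0.04  0.05 -0.01] F [-0.7 -0.1  0.8] t 6.35
[281.79869886 114.88858563] [283.38057552 112.60997684]
```

View pics/w2.png

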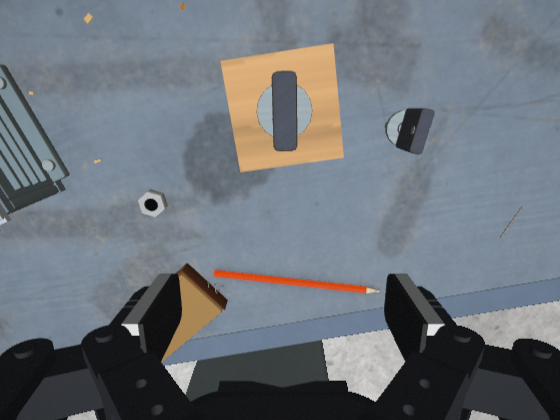

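The grip's top is seen straight from above at (285,111), almost aligned with the tool, with the collar beneath it in the wooden block.

```bash
python3 - <<'E'
from h import *
import pickle
c=pickle.load(open('w2.pkl','rb'))
g=cv2.cvtColor(c['img'],cv2.COLOR_RGB2HSV)[60:165,255:320]
m=((g[...,2]<100)).astype(np.uint8)
cs,_=cv2.findContours(m,0,cv2.CHAIN_APPROX_NONE);k=max(cs,key=cv2.contourArea)
P=np.array([onz(c,p[0]+255,p[1]+60,108)[:2] for p in k[:,0]],np.float32)
r=cv2.minAreaRect(P);print('grip',r)
r=r; m=(g[...,1]<75).astype(np.uint8)
cs,_=cv2.findContours(m,0,cv2.CHAIN_APPROX_NONE);k=max(cs,key=cv2.contourArea)
P=np.array([onz(c,p[0]+255,p[1]+60,54)[:2] for p in k[:,0]],np.float32)
print('collar',cv2.minEnclosingCircle(P))
E
```

```text
grip ((526.4014282226562, -133.56546020507812), (13.363631248474121, 42.497947692871094), 79.6651382446289)
collar ((525.4472045898438, -133.92385864257812), 27.309072494506836)
```

```bash
python3 - <<'E'
from h import *
go((526.4,-133.6,70),-10.3)
E
```

```text
turn rad [-0.001  0.001 -0.012] then shift cm [ 7.13  0.32 10.01] F [-0.1  0.2 -0.3] t 6.4
```

Call:
{"name": "arm_command", "arguments": {"series": "0 0 0 0 0 -0.012 1;3.5 0.16 0 0 0 0 1;3.6 0.16 0 0 0 0 1;0 0 3 0 0 0 1;0 0 3 0 0 0 1"}}

```text
time_s: 7.02
eef_pos: [527.3, -133.5, 110.3]
ee_rot: [[0.984, -0.177, 0.002], [-0.177, -0.984, 0.0], [0.002, -0.001, -1.0]]
ft_force: [-0.2, 0.6, -0.8]
opening: 85.3
grip_force: 0.0
```

Call:
{"name": "arm_command", "arguments": {"series": "0 0 3 0 0 0 1;0 0 1 0 0 0 1;0 0 0 0 0 0 -1;0 0 0 0 0 0 -1;0 0 0 0 0 0 -1", "grip_force": 60}}

```text
time_s: 7.65
eef_pos: [526.7, -134.9, 71.9]
ee_rot: [[0.984, -0.18, 0.002], [-0.18, -0.984, -0.0], [0.002, 0.0, -1.0]]
ft_force: [0.2, 0.4, -0.1]
opening: 32.1
grip_force: 0.0
```

Call:
{"name": "arm_command", "arguments": {"series": "0 0 0 0 0 0 -1;0 0 0 0 0 0 -1;0 0 0 0 0 0 -1"}}

```text
time_s: 8.02
eef_pos: [526.5, -134.9, 71.6]
ee_rot: [[0.984, -0.18, 0.001], [-0.18, -0.984, -0.0], [0.001, -0.0, -1.0]]
ft_force: [0.7, 1.6, 4.9]
opening: 13.2
grip_force: 59.8
```

Call:
{"name": "arm_command", "arguments": {"series": "0 0 -1 0 0 0 -1;0 0 -3 0 0 0 -1;0 0 -3 0 0 0 -1;0 0 -3 0 0 0 -1;0 0 0 0 0 0 -1"}}

```text
time_s: 8.65
eef_pos: [527.1, -135.2, 172.8]
ee_rot: [[0.984, -0.18, 0.005], [-0.18, -0.984, -0.001], [0.005, 0.0, -1.0]]
ft_force: [0.5, -0.5, -2.9]
opening: 13.4
grip_force: 58.9
```

Call:
{"name": "arm_command", "arguments": {"series": "0 0 0 0 0 -0.152 -1;0 0 0 0 0 -0.152 -1;0 0 0 0 0 -0.152 -1;0 0 0 0 0 -0.151 -1;0 0 0 0 0 0 -1"}}

```text
time_s: 9.28
eef_pos: [524.6, -134.7, 169.3]
ee_rot: [[0.911, 0.411, -0.003], [0.411, -0.912, 0.001], [-0.002, -0.002, -1.0]]
ft_force: [0.4, -0.6, -2.0]
opening: 13.5
grip_force: 58.6
```

```bash
python3 - <<'E'
from h import *
o=env.get_obs();print(o['opening'],o['grip_force'])
go((544.8,141.6,170),24.4)
E
```

```text
13.468978900364503 58.64000737667084
turn rad [-0.002  0.002 -0.002] then shift cm [ 13.26 -24.33  -0.07] F [ 0.4 -0.6 -2. ] t 9.275
```

Call:
{"name": "arm_command", "arguments": {"series": "1.5 -2.8 0 0 0 0 -1;2.4 -4.4 0 0 0 0 -1;2.4 -4.4 0 0 0 0 -1;2.4 -4.4 0 0 0 0 -1;2.4 -4.4 0 0 0 0 -1"}}

```text
time_s: 9.9
eef_pos: [542.1, 98.2, 169.9]
ee_rot: [[0.912, 0.41, -0.001], [0.41, -0.912, -0.0], [-0.001, -0.0, -1.0]]
ft_force: [0.9, -0.8, -3.2]
opening: 13.6
grip_force: 58.8
```

Call:
{"name": "arm_command", "arguments": {"series": "1.5 -2.8 0 0 0 0 -1;0.66 -1.13 0 0 0 0 -1;0 0 0 0 0 0 -1;0 0 0 0 0 0 -1"}}

```text
time_s: 10.4
eef_pos: [545.9, 139.0, 170.4]
ee_rot: [[0.912, 0.41, -0.001], [0.41, -0.912, -0.002], [-0.002, 0.001, -1.0]]
ft_force: [-0.7, -0.8, -2.7]
opening: 13.2
grip_force: 58.9
```

```bash
python3 - <<'E'
from h import *
import pickle
go((544.8,141.6,130),24.4)
c=shot('wrist','w3.png');pickle.dump(c,open('w3.pkl','wb'));s=shot('scene');pickle.dump(s,open('s3.pkl','wb'))
print(proj(c,(544.8,141.6,70)),proj(s,(544.8,141.6,70)),proj(s,(544.8,141.6,110)),proj(s,(544.8,141.6,144)))
A=cv2.resize(c['img'][100:420,140:420],(438,500),interpolation=2)
B=cv2.resize(s['img'][80:200,215:300],(354,500),interpolation=2)
cv2.imwrite('pics/c5.png',np.hstack([A,B])[:,:,::-1])
E
```

```text
turn rad [ 0.001  0.002 -0.003] then shift cm [ 0.01 -0.28  4.04] F [-0.7 -0.8 -2.7] t 10.4
[277.63511554 212.678792  ] [257.82334525 176.96053439] [257.09957743 164.49812198] [256.44687218 153.25932165]
```

View pics/c5.png

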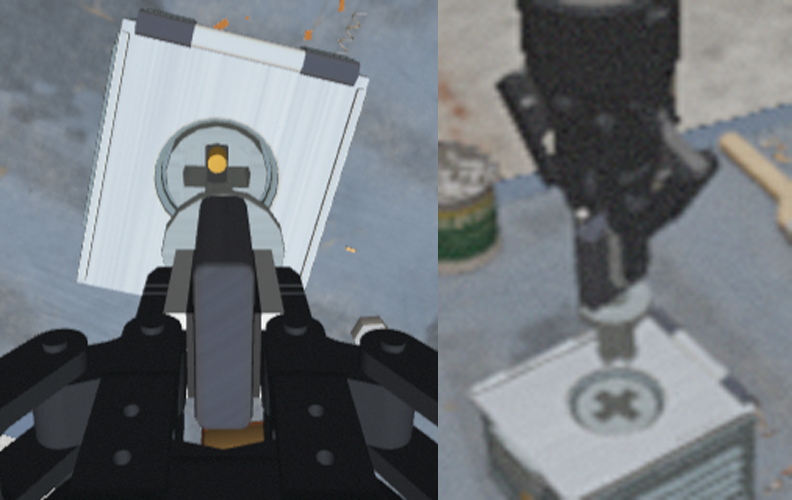

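The wrist view shows the cross square with the tool and the key ~2.8 mm off sideways; the scene view agrees. Correct and descend.

Call:
{"name": "arm_command", "arguments": {"series": "0 -0.28 0 0 0 -0.003 -1;0 0 1.5 0 0 0 -1;0 0 1.5 0 0 0 -1;0 0 0 0 0 0 -1;0 0 0 0 0 0 -1"}}

```text
time_s: 11.12
eef_pos: [544.9, 144.1, 140.4]
ee_rot: [[0.909, 0.416, -0.001], [0.416, -0.909, -0.0], [-0.001, -0.0, -1.0]]
ft_force: [-0.1, -0.2, -2.9]
opening: 13.2
grip_force: 58.8
```

```bash
python3 - <<'E'
from h import *
go((544.8,141.6,130),24.4)
E
```

```text
turn rad [-0.     0.001  0.003] then shift cm [-0.11  0.22  1.04] F [-0.1 -0.2 -2.9] t 11.125
```

Call:
{"name": "arm_command", "arguments": {"series": "0 0 0 0 0 0 -1;0 0 0 0 0 0 -1"}}

```text
time_s: 11.38
eef_pos: [545.3, 144.2, 141.2]
ee_rot: [[0.909, 0.416, 0.001], [0.416, -0.909, 0.0], [0.001, 0.0, -1.0]]
ft_force: [1.0, -0.6, -2.8]
opening: 13.0
grip_force: 58.8
```

Call:
{"name": "arm_command", "arguments": {"series": "0 0 0 0 0 0 -1"}}

```text
time_s: 11.5
eef_pos: [545.1, 144.1, 141.0]
ee_rot: [[0.909, 0.416, 0.0], [0.416, -0.909, 0.0], [0.001, 0.0, -1.0]]
ft_force: [0.2, 0.6, -2.6]
opening: 13.3
grip_force: 58.8
```

```bash
python3 - <<'E'
from h import *
go((544.8,141.6,130),24.4)
c=shot('scene');w=shot('wrist')
cv2.imwrite('pics/c6.png',np.hstack([cv2.resize(w['img'][160:340,200:360],(400,450),interpolation=2),cv2.resize(c['img'][140:200,230:283],(398,450),interpolation=2)])[:,:,::-1])
go((544.8,141.6,130),24.4)
E
```

```text
turn rad [ 0.    -0.001  0.003] then shift cm [-0.13  0.22  1.1 ] F [ 0.2  0.6 -2.6] t 11.5
turn rad [ 0.    -0.     0.003] then shift cm [-0.12  0.22  1.09] F [-0.4  0.2 -2.5] t 11.6
```

View pics/c6.png

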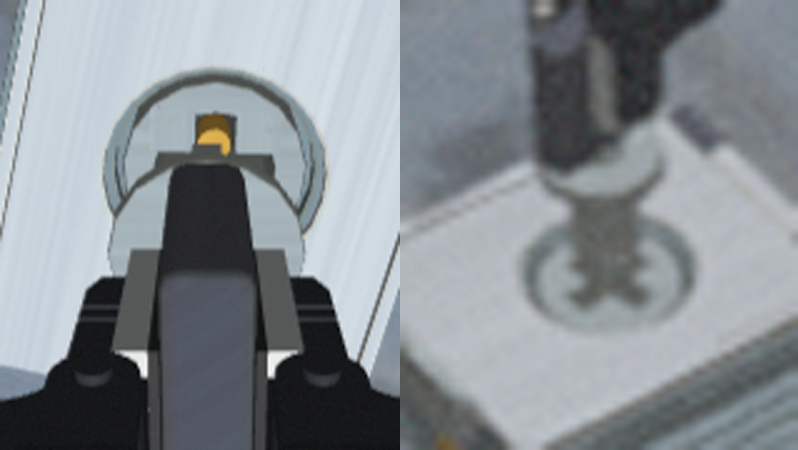

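The key now sits ~2 mm left of the cross (wrist crop, 206 vs 215), which agrees with the encoders. Correct.

Call:
{"name": "arm_command", "arguments": {"series": "-0.12 0.22 0 0 0 0.003 -1;0 0 0.4 0 0 0 -1;0 0 0 0 0 0 -1;0 0 0 0 0 0 -1"}}

```text
time_s: 12.1
eef_pos: [544.7, 141.6, 136.6]
ee_rot: [[0.911, 0.413, -0.0], [0.413, -0.911, -0.0], [-0.0, -0.0, -1.0]]
ft_force: [-0.6, 0.2, -2.6]
opening: 13.5
grip_force: 58.8
```

```bash
python3 - <<'E'
from h import *
go((544.8,141.6,130),24.4)
w=shot('wrist');print(proj(w,(544.8,141.6,70)))
cv2.imwrite('pics/c7.png',cv2.resize(w['img'][160:300,210:350],(600,600),interpolation=2)[:,:,::-1])
# columns: grip edges vs cross slot edges
g=cv2.cvtColor(w['img'],cv2.COLOR_RGB2HSV)
def mid(m): u=np.nonzero(m)[0]; return (u.min()+u.max())/2+255,u.max()-u.min()
for v in range(196,226,2): print(v,'brass',mid(g[v,255:315,1]>150) if (g[v,255:315,1]>150).any() else '', 'dark',mid(g[v,255:315,2]<110) if (g[v,255:315,2]<110).any() else '')
for v in range(255,300,10): print(v,'grip dark',mid((g[v,255:315,2]<60)))
E
```

```text
turn rad [-0.  0.  0.] then shift cm [0.   0.01 0.66] F [-0.6  0.2 -2.6] t 12.1
[281.68885897 228.50887681]
196 brass  dark (np.float64(281.5), np.int64(47))
198 brass  dark (np.float64(282.0), np.int64(52))
200 brass  dark (np.float64(283.0), np.int64(56))
202 brass  dark (np.float64(283.5), np.int64(57))
204 brass  dark (np.float64(311.5), np.int64(3))
206 brass (np.float64(282.5), np.int64(5)) dark (np.float64(294.5), np.int64(39))
208 brass (np.float64(282.0), np.int64(10)) dark (np.float64(294.5), np.int64(39))
210 brass (np.float64(282.0), np.int64(12)) dark (np.float64(282.5), np.int64(15))
212 brass (np.float64(282.0), np.int64(12)) dark (np.float64(282.5), np.int64(15))
214 brass (np.float64(282.0), np.int64(12)) dark (np.float64(282.5), np.int64(15))
216 brass (np.float64(282.0), np.int64(12)) dark (np.float64(282.5), np.int64(15))
218 brass (np.float64(276.0), np.int64(0)) dark (np.float64(282.5), np.int64(15))
220 brass  dark (np.float64(282.5), np.int64(15))
222 brass  dark (np.float64(282.0), np.int64(46))
224 brass  dark (np.float64(282.0), np.int64(48))
255 grip dark (np.float64(282.5), np.int64(33))
265 grip dark (np.float64(282.5), np.int64(39))
275 grip dark (np.float64(282.5), np.int64(41))
285 grip dark (np.float64(282.5), np.int64(43))
295 grip dark (np.float64(282.5), np.int64(47))
```

Slot and grip are both centred on column 282.5. Insert.

Call:
{"name": "arm_command", "arguments": {"series": "0 0 0.5 0 0 0 -1;0 0 0.5 0 0 0 -1;0 0 0.5 0 0 0 -1;0 0 0.5 0 0 0 -1;0 0 0 0 0 0 -1", "grip_force": 90}}

```text
time_s: 12.78
eef_pos: [544.4, 141.5, 116.2]
ee_rot: [[0.911, 0.413, -0.001], [0.413, -0.911, -0.0], [-0.001, -0.0, -1.0]]
ft_force: [0.5, -0.4, -3.3]
opening: 12.7
grip_force: 89.5
```

Inside freely (tip ≈57 mm, no contact force). On to the plunger.

Call:
{"name": "arm_command", "arguments": {"series": "0 0 0.5 0 0 0 -1;0 0 0.5 0 0 0 -1;0 0 0.4 0 0 0 -1;0 0 0.3 0 0 0 -1;0 0 0 0 0 0 -1"}}

```text
time_s: 13.4
eef_pos: [545.1, 141.7, 100.1]
ee_rot: [[0.911, 0.413, 0.0], [0.413, -0.911, 0.0], [0.0, 0.0, -1.0]]
ft_force: [-1.3, -0.1, 4.6]
opening: 13.2
grip_force: 90.7
```

Call:
{"name": "arm_command", "arguments": {"series": "0 0 0.2 0 0 0 -1;0 0 0.2 0 0 0 -1;0 0 0 0 0 0 -1;0 0 0 0 0 0 -1"}}

```text
time_s: 13.9
eef_pos: [545.1, 141.7, 96.5]
ee_rot: [[0.911, 0.413, 0.001], [0.413, -0.911, 0.0], [0.001, 0.0, -1.0]]
ft_force: [-1.8, -0.8, 6.5]
opening: 12.7
grip_force: 90.9
```

Call:
{"name": "arm_command", "arguments": {"series": "0 0 0.1 0 0 0 -1;0 0 0.1 0 0 0 -1;0 0 0 0 0 0 -1;0 0 0 0 0 0 -1"}}

```text
time_s: 14.4
eef_pos: [545.1, 141.7, 95.6]
ee_rot: [[0.911, 0.413, 0.001], [0.413, -0.911, -0.0], [0.001, 0.0, -1.0]]
ft_force: [-4.1, -0.7, 14.7]
opening: 13.0
grip_force: 92.9
```

Seated: it stops at 95.6 as predicted and the force is rising. A little more press, then confirm.

Call:
{"name": "arm_command", "arguments": {"series": "0 0 0.1 0 0 0 -1;0 0 0 0 0 0 -1;0 0 0 0 0 0 -1;0 0 0 0 0 0 -1"}}

```text
time_s: 14.9
eef_pos: [545.2, 141.7, 95.6]
ee_rot: [[0.911, 0.413, 0.001], [0.413, -0.911, -0.0], [0.001, 0.001, -1.0]]
ft_force: [-4.9, -1.8, 22.9]
opening: 12.9
grip_force: 93.9
```

```bash
python3 - <<'E'
from h import *
go((544.8,141.6,95),24.4)
c=shot('scene')['img']
cv2.imwrite('pics/c8.png',cv2.resize(c[130:220,215:305],(600,600),interpolation=2)[:,:,::-1])
E
```

```text
turn rad [ 0.001 -0.001 -0.   ] then shift cm [-0.04 -0.    0.06] F [-4.9 -1.8 22.9] t 14.9
```

View pics/c8.png

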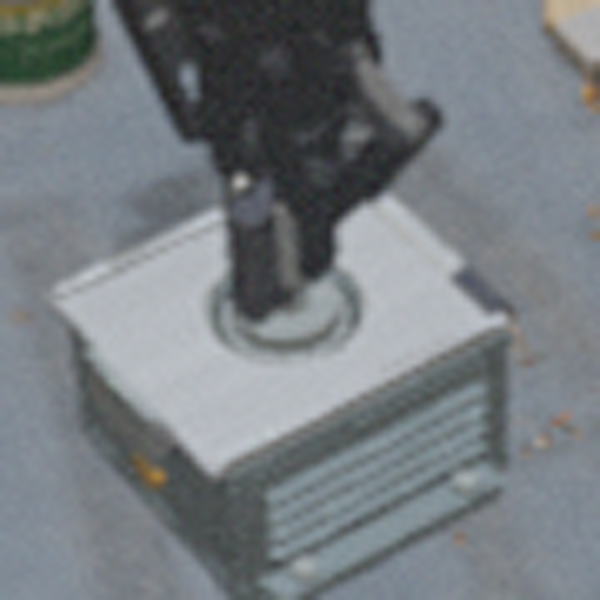

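The collar sits in the window on the hub at crop (300,310), and the cover is flush. Handing in.

```bash
python3 -c "
from station import env
print(env.sign_off())"
```

```text
the job is handed in; nothing more can be done
None
```

I handed the job in at about 15 s on the robot's clock: the cover is latched, the key's collar sits on the hub, and the arm was still gripping (94 N) and pressing (23 N). The hand-in gave no pass or fail result.

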